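Ready the ultrasonic bath: close its drain and put in the basket

TASK

Get the ultrasonic bath ready for filling: turn the drain valve's lever to closed, and lift the wire basket up off its two-prong hook and lower it (do not drop it) into the bath's tank so that it stands flat on the tank floor. Either may be done first; do not knock aside or tip the bottles, beaker, flask and jar around them.

Things in the scene. Friction and masses are not known exactly. Their poses are not given: they have to be found in the camera images.
- bath: White ultrasonic bath, fixed, casing 180 (its x) x 220 (y) x 130 high, with an open steel tank 140 (x) x 180 (y), 60 deep, centred in it: tank floor 70 above the bench, rim 130. A brass drain pipe with a lever valve leaves its -y side 45 above the bench. Origin: centre of the underside on the bench; z up; control panel on its -x side. In mm.
- tank_floor (a point): Centre of the tank's floor, 70 above the bench, axes as the bath's. In mm.
- drain_lever (a joint): Drain valve lever, turns level about an upright stem 150 to -y of the bath's centre. 0 = open: lever along the pipe, pointing to the bath's -y. 1.571 = closed: lever across the pipe, pointing to the bath's -x (towards the robot). Closes clockwise seen from above, stops at both ends, stays where left, needs about 3 N at the sleeve. In mm.
- lever_axis (a point): Point on the lever's turning axis at the lever's mid height, 92 above the bench; its axes turn with the lever, which points along its -y. In mm.
- lever_grip (a point): Middle of the lever's metal sleeve, 60 from the axis, 92 above the bench. Sleeve 14 wide, 14 high, 52 long (reaching from 34 to 86 from the axis); the lever points along this point's -y. The valve body below reaches up to 63 above the bench. In mm.
- stand: Stand: grey base 190 x 170 x 12, post 88 to +x of its origin (towards the robot); two 8 thick prongs run from the post to -x, 45 either side of the middle, under the basket's bar, and turn up at their -x ends, 26 past the bar to 182 high, its top. To unhook: raise the basket 25 to 65, draw it 90 to -x, clear of the tips. Origin: on the bench under the bar, which hangs along y at 165. In mm.
- basket: Steel wire basket 100 (its x) x 140 (y), walls 50 high, about 0.3 kg, with a rigid arch handle: legs at y = +-66, level bar 7 thick along y, 135 above the underside. It starts hanging by the bar on the stand's prongs, underside 30 above the bench. Origin: centre of the underside; z up. In mm.
- basket_grip (a point): Centre of the black grip sleeve at the middle of the basket's bar, 135 above the basket's underside. Sleeve 14 thick (x), 52 long (y), 18 high. Axes as the basket's. In mm.
- reagent_bottle: brown glass reagent bottle, diameter 90, 190 tall; bystander; origin at the centre of its underside. In mm.
- beaker: white plastic beaker, diameter 84, 105 tall; bystander; origin at the centre of its underside. In mm.
- flask: clear glass conical flask, base diameter 84, 120 tall; bystander; origin at the centre of its underside. In mm.
- wash_bottle: white plastic wash bottle with a bent spout, diameter 70, 190 tall; bystander; origin at the centre of its underside. In mm.
- jar: glass jar with a white cap, diameter 72, 85 tall; bystander; origin at the centre of its underside. In mm.

How it is judged:
By the outcome, as a careful person would: the job done as asked, in the order asked, and still so for the second after the job is handed in, with the robot touching nothing.
It also fails if it takes over 69 s, if anything falls off the work surface, if the arm or the gripper's body presses on something with over 40 N, if the wrist force passes 120 N, or if a joint passes its speed limit or range.

ROBOT

A 7-joint arm with a two-finger parallel gripper is mounted at the origin on the work surface. World frame = base frame: x ahead of the robot, y to its left, z up, the work surface at z = 0. Lengths are in mm, angles in rad, forces in N, time in s.
With the tool pointing down it reaches from about 425 to 950 mm from the base axis. Payload 4.7 kg.
Tool frame: the origin (TCP) lies at the very end of the fingers, on their centre line; the grasp point (between the pads) lies 19 mm behind it; z points along the fingers, y is the line along which they close (so a half turn about z gives the same grasp; the last joint's range is limited). The gripper opens to 87 mm and grips with 3 to 60 N. Pads are 19 mm wide; open, the fingers measure 117 mm over their backs; the gripper's body (75 mm by 190 mm) begins 51 mm behind the grasp point.
Start: joints at [-1.219, 0.469, -0.049, 1.532, 0.024, 1.141, -0.082], TCP at [250.834, 626.683, 222.573] pointing down, gripper open.
Joint ranges: [-2.59, 2.59], [-0.33, 1.99], [-1.39, 1.29], [0.1, 2.45], [-1.04, 4.18], [0.21, 1.99], [-2.66, 2.66]. Speed limits (rad/s): [2.57, 2.57, 3.14, 3.14, 3.14, 3.14, 3.14].

INTERFACE

Orientations are given as a rotation vector (axis times angle).
In Python, from rig import sense, optics, order, spotter gives the robot as it stands.
- The arm moves only by the tool step_arm, never from a script. Its argument "moves" is a list that holds one entry, the list of rows, each a list of 7 numbers: the shift along the world's x, y, z in units of 25 mm (1.0 is 25 mm), then the turn, a rotation vector about the world's x, y, z in units of 6 degrees (1.0 is 6 degrees), then the opening, from 0 (shut) to 1 (fully open). In form: [[[tx, ty, tz, ax, ay, az, gripper], ...]]. A call has 1 to 12 rows; each row shifts and turns the commanded pose from where the row before left it; what a row does not reach is not made up. A row lasts 1/8 s, in which the tool goes at most 62.5 mm and 10.7 degrees, less where a joint would pass 70% of its speed; a pose out of reach is approached as far as the arm can. A call is refused whole if a number of a shift passes 1 or a number of a turn 1, either way. A call with a gripper value outside its range is refused whole. The fingers move at their own pace and stop on an object; "force" is the grip in N (left out, the last holds). Time passes only in rows, so rows that do not move let the fingers close. It gives the time, the measured TCP pose, the force, the opening and the grip force at its end, in the units of the state.
- sense(): the state, without advancing time (a new reading comes with each control period).
- optics.camera(name): name is "side" or "top"; returns a dict with "image" (480x640x3 uint8, red, green, blue), "fov_y" (degrees; the focal length in pixels is half the picture's height over the tangent of half this angle, whatever the lens; pixels are square), "cx", "cy" (the principal point, pixels), "R" (3x3) and "t" (3): a world point X has camera coordinates R X + t. Camera axes: x right, y down, z forward; pixel columns grow to the right and rows downward; lengths in mm; the calibration is good to about 2 mm. A picture is of the moment at which its call begins. There is no depth.
- order.hand_in(): hands the job in; it is judged then, once.
Trained networks look in the newest picture that a camera, given by its name, has taken for a name from the list of things; names that differ only in an ending like _2 or _b are one class to them, and where a whole thing is asked for, a point or a joint stands for the part that bears it (a point fixed in the world has none). Each returns a list of dicts, best first, with "conf" (0 to 1); they miss things now and then, are a little off and sometimes report something else, mostly with a low value. They report only what shows in the picture. A call takes as long as a camera call.
- spotter.spot_in(camera, thing): "centre" ([x, y, z] in mm, in world coordinates, good to about 4 mm: the middle of the surface that is visible of it).
- spotter.regions_of(camera, thing): "mask" (480x640 bool, what is visible of it).
The state is a dict: "t": time; "joint_positions": joint angles; "joint_velocities": joint speeds; "tau": joint torques, N m; "ee_pos": TCP position; "tool_rot": TCP orientation; "ft_force": force on the tool from outside, world axes, zero at the start; "moment": the same for the moment, N m; "finger_gap": opening from 0.0 (shut) to 1.0 (fully open); "grasp_force": force on a finger pad.
Only numpy, scipy, OpenCV 4.12 (cv2) and the standard library are available. Lean on these libraries where they do the work, as an engineer would, in place of code of your own. Each camera call takes 0.05 s, during which the arm holds its last target. There are 200 camera calls.

## Working session

There is one attempt and no reset: what is moved stays moved. The work goes in short steps, Python scripts to look and compute and a tool call to move; the robot and the scene stay as the last step left them, time stands still between calls to the robot, and variables do not carry over. Pictures are saved under pics/ and viewed, at most 10 in all, crops included, and the job is handed in when it is done.

Besides the shell and the picture viewer there is one more tool, called after "Call:" as name([rows], argument=value, ...), one row to a line, values as JSON. step_arm: Moves the arm, as the interface text tells. Its arguments: {"type":"object","properties":{"moves":{"type":"array"},"force":{"type":"number"}},"required":["moves"]}

```bash
mkdir -p pics
python3 - <<'E'
from rig import sense, optics, spotter
import cv2,numpy as np
s=sense();print(s['t'],s['ee_pos'],s['tool_rot'],s['finger_gap'])
for c in ("side","top"):
    d=optics.camera(c);cv2.imwrite(f"pics/{c}0.png",d['image'][:,:,::-1])
    print(c,d['fov_y'],d['cx'],d['cy'],np.round(d['R'],3).tolist(),np.round(d['t']))
    for n in "bath tank_floor drain_lever lever_axis lever_grip stand basket basket_grip reagent_bottle beaker flask wash_bottle jar".split():
        try:
            print(n,[(np.round(q['centre']).tolist(),round(q['conf'],2)) for q in spotter.spot_in(c,n)[:2]])
        except Exception as e: print(n,e)
E
```

```text
0.0 [250.64961983 626.09341403 221.4907042 ] [-5.94467788e-01 -3.08453463e+00  3.03364993e-03] 1.0021717528134924
side 52.52660549903818 312.002129524551 247.89821646958927 [[0.773, -0.634, -0.004], [-0.47, -0.569, -0.674], [0.426, 0.523, -0.738]] [-420.  375.  977.]
bath [([444.0, 173.0, 89.0], 0.76)]
tank_floor [([448.0, 177.0, 87.0], 0.85)]
drain_lever [([429.0, 24.0, 101.0], 0.83)]
lever_axis [([429.0, 28.0, 98.0], 0.73)]
lever_grip [([426.0, 25.0, 96.0], 0.51)]
stand [([430.0, -171.0, 12.0], 0.6), ([550.0, 460.0, 91.0], 0.43)]
basket [([475.0, -175.0, 49.0], 0.72)]
basket_grip [([478.0, -179.0, 49.0], 0.75)]
reagent_bottle [([704.0, 20.0, 113.0], 0.92), ([427.0, 28.0, 99.0], 0.25)]
beaker [([698.0, -375.0, 69.0], 0.68)]
flask [([362.0, 493.0, 48.0], 0.65)]
wash_bottle [([550.0, 460.0, 91.0], 0.69)]
jar [([466.0, 465.0, 70.0], 0.8)]
top 56.478565460580576 311.9757667965305 242.07217987914913 [[0.018, -1.0, 0.004], [-0.983, -0.019, -0.182], [0.182, -0.001, -0.983]] [  19.  555. 1384.]
bath [([451.0, 208.0, 68.0], 0.89)]
tank_floor [([456.0, 204.0, 65.0], 0.97), ([430.0, 31.0, 97.0], 0.61)]
drain_lever [([429.0, 32.0, 100.0], 0.6)]
lever_axis [([429.0, 30.0, 98.0], 0.61)]
lever_grip [([430.0, 31.0, 99.0], 0.48)]
stand [([453.0, -140.0, 12.0], 0.96)]
basket [([473.0, -162.0, 54.0], 0.65)]
basket_grip [([471.0, -166.0, 44.0], 0.92)]
reagent_bottle [([702.0, 38.0, 131.0], 0.8)]
beaker [([695.0, -386.0, 55.0], 0.85)]
flask [([360.0, 502.0, 51.0], 0.95), ([434.0, 32.0, 96.0], 0.19)]
wash_bottle [([551.0, 467.0, 115.0], 0.76)]
jar [([464.0, 481.0, 86.0], 0.75)]
```

View pics/side0.png

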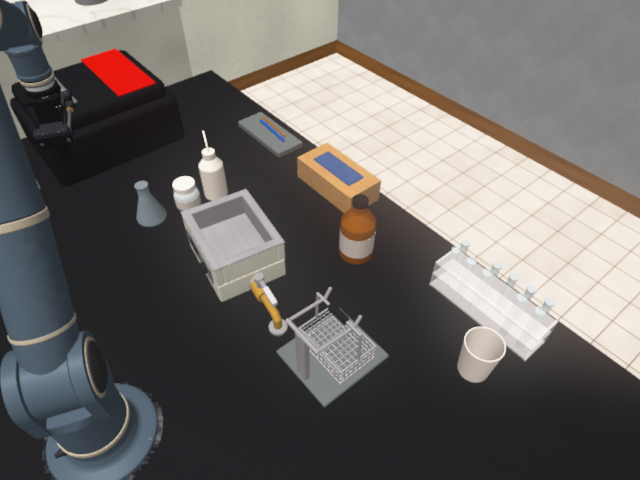

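View pics/top0.png

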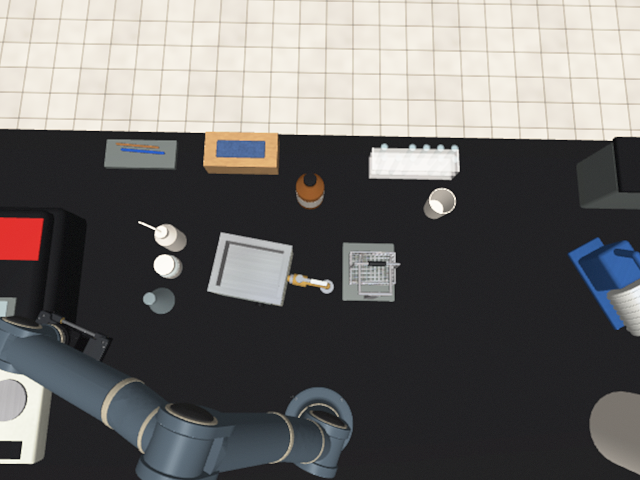

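The side view shows the bath at (235,245), the valve at (262,290) and the basket and stand at (335,350). The top view shows the bath at (250,270), slightly yawed, the lever at about (315,282) and the basket bar near (375,264). I'll zoom in on both.

Run:
```python
import cv2
a=cv2.imread("pics/top0.png")[220:320,200:410]
b=cv2.imread("pics/side0.png")[180:405,175:400]
cv2.imwrite("pics/topc.png",cv2.resize(a,(798,380),interpolation=cv2.INTER_CUBIC))
cv2.imwrite("pics/sidec.png",cv2.resize(b,(600,600),interpolation=cv2.INTER_CUBIC))
```

```text
(no output)
```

View pics/topc.png

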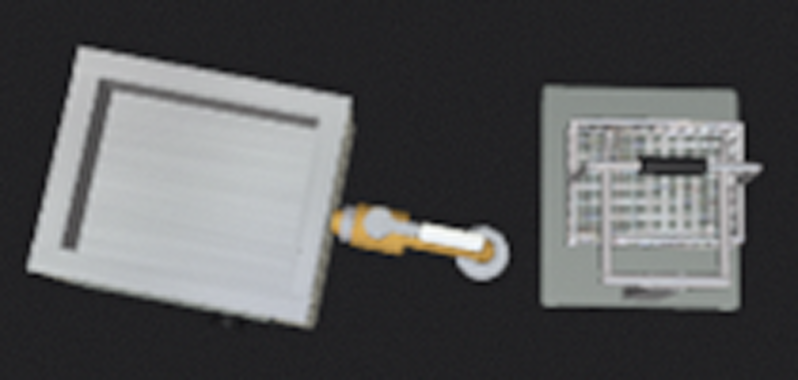

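View pics/sidec.png

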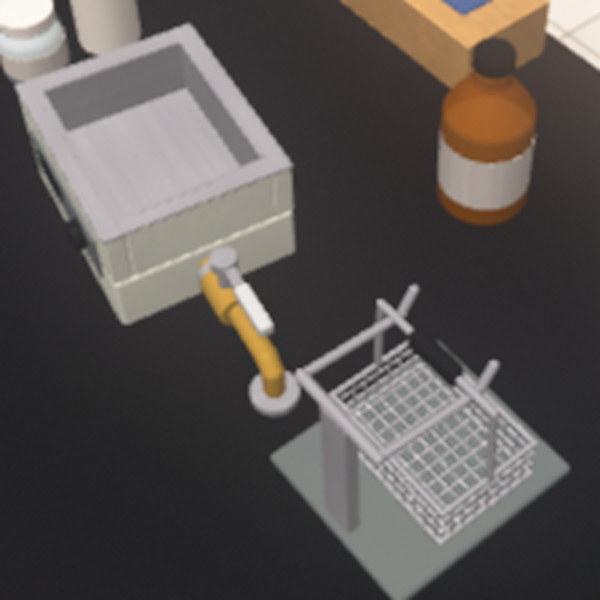

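The rim corners show in both crops, and so do the lever's sleeve and stem and the basket's black sleeve. The stand's post faces the robot, so the basket unhooks towards world +x. Next I'll measure them.

```bash
cat > h.py <<'E'
import numpy as np
from scipy.optimize import least_squares
def proj(d,X):
    f=240/np.tan(np.radians(d['fov_y']/2)); c=np.atleast_2d(X)@np.array(d['R']).T+np.array(d['t'])
    return f*c[:,:2]/c[:,2:]+[d['cx'],d['cy']]
def ray(d,uv,z):
    return least_squares(lambda p:(proj(d,[[p[0],p[1],z]])[0]-uv),[450,0]).x
def tri(ds,uvs):
    r=least_squares(lambda p:np.concatenate([proj(d,[p])[0]-u for d,u in zip(ds,uvs)]),[450,0,100]);return r.x,r.cost
E
python3 - <<'E'
from h import *; from rig import optics
S=optics.camera("side");T=optics.camera("top")
t=lambda p:np.array(p)/3.8+[200,220]-0.37
s=lambda p:np.array(p)*.375+[175,180]-0.3
tc=t([(80,47),(352,97),(314,328),(28,270)])   # (+x+y),(+x-y),(-x-y),(-x+y) roughly
sc=s([(190,25),(292,165),(108,240),(20,88)])
L=np.array([(90,110,130),(90,-110,130),(-90,-110,130),(-90,110,130)])
def g(p,w=0):
    c,q=np.cos(p[2]),np.sin(p[2]);X=L@np.array([[c,-q,0],[q,c,0],[0,0,1]]).T+[p[0],p[1],0]
    return np.concatenate([(proj(T,X)-tc),(proj(S,X)-sc)]).ravel()
r=least_squares(g,[450,190,0]);print("bath",r.x,np.degrees(r.x[2]));print(np.round(r.fun,1))
x,y,a=r.x; st=np.array([x,y])+150*np.array([np.sin(a),-np.cos(a)]);print("stem pred",st,"grip pred",st+60*np.array([np.sin(a),-np.cos(a)]))
ds=(T,S)
for n,u,v in (("stem",(379,222),(225,260)),("lever sleeve",(452,236),(255,307)),("basket sleeve",(673,166),(437,355)),
  ("sleeve end+y",(640,165),(415,333)),("sleeve end-y",(707,167),(459,379))):
    print(n,tri(ds,(t(u),s(v))), ray(T,t(u),170))
print("prong tips",tri(ds,(t((575,180)),s((415,290)))),tri(ds,(t((760,167)),s((492,365)))))
print("bar corners z165",tri(ds,(t((605,283)),s((300,372)))),tri(ds,(t((725,283)),s((380,455)))))
print("base corners",[ray(T,t(u),12).round() for u in((543,86),(737,90),(740,310),(541,305))])
E
```

```text
bath [ 4.61462701e+02  2.12212339e+02 -1.63889744e-01] -9.390190612534946
[ 0.4 -0.6 -0.1 -0.8 -1.7 -2.7  0.9 -1.  -0.2  0.4  0.4  0.6 -1.4  1.8
 -1.7  0.5]
stem pred [436.98914309  64.222323  ] grip pred [427.19971993   5.02631643]
stem (array([436.04607694,  64.62653583,  96.33802226]), np.float64(0.45938793087576413)) [426.34772021  63.62128189]
lever sleeve (array([425.59171771,   5.67377685,  98.18538743]), np.float64(0.41331822425274073)) [416.72149548   7.80933232]
basket sleeve (array([ 476.74847957, -162.74872375,  168.09723599]), np.float64(0.8523575407487696)) [ 473.66854519 -160.93448278]
sleeve end+y (array([ 476.95084696, -137.27061573,  168.61960952]), np.float64(0.8446074728136718)) [ 473.95978246 -135.60241588]
sleeve end-y (array([ 475.96844262, -188.7353982 ,  167.03563857]), np.float64(0.5022914480644003)) [ 473.39195038 -187.03299533]
prong tips (array([ 490.1199611 , -100.79051494,  168.10782036]), np.float64(88.26940566370229)) (array([ 472.30974395, -220.32316204,  223.39659055]), np.float64(3.655483643572151))
bar corners z165 (array([ 387.12311494, -110.48552368,  170.10047073]), np.float64(1.58720446340867)) (array([ 388.60277812, -201.56915812,  169.63636537]), np.float64(1.3658382077876552))
base corners [array([564., -72.]), array([ 563., -240.]), array([ 374., -240.]), array([375., -71.])]
```

Call:
step_arm([
  [[0.35, -1, 0, 0, 0, -1, 0], [0.35, -1, 0, 0, 0, -1, 0], [0.35, -1, 0, 0, 0, -1, 0], [0.35, -1, 0, 0, 0, -1, 0], [0.35, -1, 0, 0, 0, -1, 0], [0.35, -1, 0, 0, 0, -1, 0], [0.35, -1, 0, 0, 0, -1, 0], [0.35, -1, 0, 0, 0, -1, 0], [0.35, -1, 0, 0, 0, -1, 0], [0.35, -1, 0, 0, 0, -1, 0], [0.35, -1, 0, 0, 0, -1, 0], [0.35, -1, 0, 0, 0, -1, 0]],
], force=20)

```text
t: 3.0
ee_pos: [356.1, 325.9, 222.8]
tool_rot: [-2.298, -2.142, -0.001]
ft_force: [-0.5, 0.1, 0.1]
finger_gap: 0.006
grasp_force: 0.0
```

Call:
step_arm([
  [[0.35, -1, 0, 0, 0, -1, 0], [0.35, -1, 0, 0, 0, 0, 0], [0.35, -1, 0, 0, 0, 0, 0], [0.35, -1, 0, 0, 0, 0, 0], [0.35, -1, 0, 0, 0, 0, 0], [0.35, -1, 0, 0, 0, 0, 0], [0.35, -1, 0, 0, 0, 0, 0], [0.35, -1, 0, 0, 0, 0, 0], [0.35, -1, 0, 0.16, 0.98, 0, 0], [0.35, -1, 0, 0.16, 0.98, 0, 0], [0.35, -1, 0, 0.16, 0.98, 0, 0], [0.35, -1, 0, 0.16, 0.98, 0, 0]],
])

```text
t: 4.5
ee_pos: [461.5, 26.2, 222.9]
tool_rot: [-2.14, -1.803, 0.386]
ft_force: [0.2, 0.7, 1.0]
finger_gap: 0.005
grasp_force: 0.0
```

Run:
```python
from rig import sense
from scipy.spatial.transform import Rotation as R
import numpy as np
s=sense();print(s['t'],s['ee_pos'],s['joint_positions'],s['finger_gap']);print(R.from_rotvec(s['tool_rot']).as_matrix().round(3))
```

```text
4.5 [461.48677988  26.15731178 222.9400402 ] [-0.5087137   0.38389659  0.561535    1.80406424 -0.24407373  1.43871763
 -0.02350041] 0.004944475777503807
[[ 0.169  0.9   -0.401]
 [ 0.986 -0.156  0.066]
 [-0.003 -0.406 -0.914]]
```

Call:
step_arm([
  [[0.1, -0.7, -0.9, 0, 0, 0, 0], [0, 0, -0.9, 0, 0, 0, 0], [0, 0, -1, 0, 0, 0, 0], [0, 0, -1, 0, 0, 0, 0], [0, 0, -1, 0, 0, 0, 0], [0, 0, -1, 0, 0, 0, 0], [0, 0, 0, 0, 0, 0, 0]],
])

```text
t: 5.38
ee_pos: [462.3, 9.4, 76.5]
tool_rot: [-2.141, -1.802, 0.389]
ft_force: [-0.5, 0.1, -0.3]
finger_gap: 0.009
grasp_force: 0.0
```

Call:
step_arm([
  [[-0.5, 0, 0, 0, 0, 0, 0], [-0.4, 0, 0, 0, 0, 0, 0], [-0.4, -0.05, 0, 0, 0, 0, 0], [-0.4, 0, 0, 0, 0, 0, 0], [-0.4, 0.1, 0, 0, 0, 0, 0], [-0.4, 0.2, 0, 0, 0, 0, 0]],
])

```text
t: 6.12
ee_pos: [400.5, 15.1, 77.7]
tool_rot: [-2.144, -1.804, 0.385]
ft_force: [3.8, -1.2, -0.6]
finger_gap: 0.006
grasp_force: 1.7
```

Call:
step_arm([
  [[-0.2, 0.3, 0, 0, 0, 0, 0], [-0.15, 0.4, 0, 0, 0, 0, 0], [-0.15, 0.4, 0, 0, 0, 0, 0], [-0.1, 0.4, 0, 0, 0, 0, 0], [0, 0.2, 0, 0, 0, 0, 0]],
])

```text
t: 6.75
ee_pos: [384.9, 56.8, 77.5]
tool_rot: [-2.141, -1.806, 0.39]
ft_force: [-1.9, -14.5, 0.7]
finger_gap: 0.005
grasp_force: 7.2
```

Call:
step_arm([
  [[0, 0.1, 0, 0, 0, 0, 0], [0, 0, 0, 0, 0, 0, 0]],
])

```text
t: 7.0
ee_pos: [384.8, 56.8, 77.5]
tool_rot: [-2.145, -1.805, 0.393]
ft_force: [-2.6, -13.9, 1.0]
finger_gap: 0.006
grasp_force: 6.7
```

Call:
step_arm([
  [[0, -0.8, 0, 0, 0, 0, 0], [0, -0.9, 0.5, 0, 0, 0, 0], [0, -1, 1, 0, 0, 0, 0], [0.5, -1, 1, -0.16, -0.98, 0, 0.5], [0.7, -1, 1, -0.16, -0.98, 0, 1], [0.7, -1, 1, -0.16, -0.98, 0, 1], [0.7, -1, 1, -0.16, -0.98, 0, 1], [0.5, -1, 1, 0, 0, 0.8, 1], [0.5, -1, 0, 0, 0, 0.8, 1], [0, -0.5, 0, 0, 0, 0, 1]],
])

```text
t: 8.25
ee_pos: [476.1, -171.4, 241.1]
tool_rot: [2.229, 2.212, 0.002]
ft_force: [-0.1, -0.4, -0.7]
finger_gap: 0.718
grasp_force: 0.0
```

Run:
```python
from rig import sense,optics
from scipy.spatial.transform import Rotation as R
import numpy as np,cv2
s=sense();print(s['t'],s['ee_pos'],s['joint_positions'],s['finger_gap']);print(R.from_rotvec(s['tool_rot']).as_matrix().round(3))
T=optics.camera("top")['image'];S=optics.camera("side")['image']
a=cv2.resize(T[220:320,200:400],(800,400));b=S[180:405,175:400]
b=cv2.resize(b,(600,600));cv2.imwrite("pics/s1.png",b[...,::-1]);cv2.imwrite("pics/t1.png",a[...,::-1])
```

```text
8.25 [ 476.07616897 -171.41136171  241.14864893] [-0.32934016  0.19224383  0.68955786  1.93532162 -0.14056097  1.05973216
  0.41271026] 0.7175374093084963
[[ 0.007  1.     0.002]
 [ 1.    -0.007  0.   ]
 [ 0.     0.002 -1.   ]]
```

View pics/s1.png

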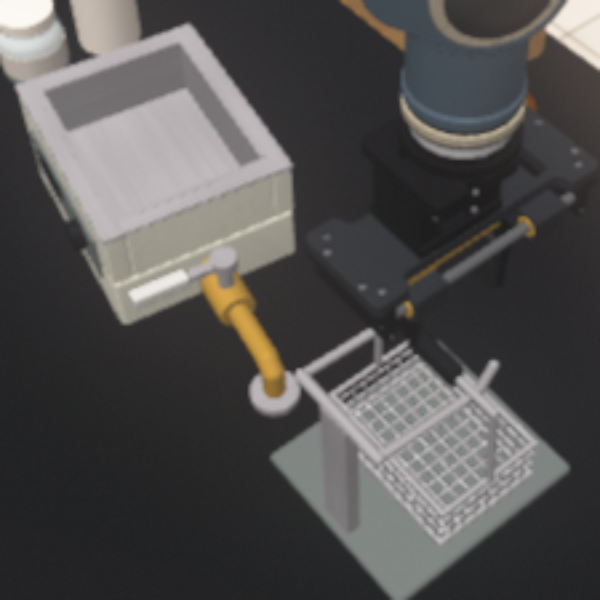

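The side crop shows the lever's white sleeve at (158,287) lying parallel to the bath's side, so the valve is closed. The gripper is above the basket's bar, so I'll grasp it.

Call:
step_arm([
  [[0, 0.35, 0, 0, 0, 0, 1], [0, 0, -0.8, 0, 0, 0, 1], [0, 0, -1, 0, 0, 0, 1], [0, 0, -1, 0, 0, 0, 1], [0, 0, -1, 0, 0, 0, 1], [0, 0, 0, 0, 0, 0, 1]],
])

```text
t: 9.1
ee_pos: [474.3, -158.6, 143.5]
tool_rot: [-2.221, -2.216, 0.004]
ft_force: [0.1, 0.2, 0.6]
finger_gap: 1.004
grasp_force: 0.0
```

Call:
step_arm([
  [[0, 0, 0, 0, 0, 0, 0], [0, 0, 0, 0, 0, 0, 0], [0, 0, 0, 0, 0, 0, 0], [0, 0, 0, 0, 0, 0, 0], [0, 0, 0, 0, 0, 0, 0], [0, 0, 0, 0, 0, 0, 0]],
], force=35)

```text
t: 9.85
ee_pos: [475.8, -160.9, 145.1]
tool_rot: [2.226, 2.217, 0.0]
ft_force: [0.8, 0.7, 0.4]
finger_gap: 0.398
grasp_force: 0.0
```

Call:
step_arm([
  [[0, 0, 0, 0, 0, 0, 0], [0, 0, 0, 0, 0, 0, 0], [0, 0, 0, 0, 0, 0, 0], [0, 0, 0, 0, 0, 0, 0], [0, 0, 0, 0, 0, 0, 0]],
])

```text
t: 10.48
ee_pos: [476.0, -160.8, 145.1]
tool_rot: [2.225, 2.217, 0.0]
ft_force: [0.4, 0.5, -0.0]
finger_gap: 0.158
grasp_force: 35.0
```

Call:
step_arm([
  [[0, 0, 0.4, 0, 0, 0, 0], [0, 0, 0.6, 0, 0, 0, 0], [0, 0, 0.6, 0, 0, 0, 0], [0, 0, 0.2, 0, 0, 0, 0], [0, 0, 0, 0, 0, 0, 0]],
])

```text
t: 11.1
ee_pos: [476.0, -160.8, 190.6]
tool_rot: [2.225, 2.217, 0.001]
ft_force: [-0.2, -0.5, -2.8]
finger_gap: 0.156
grasp_force: 35.0
```

Call:
step_arm([
  [[0.4, 0, 0, 0, 0, 0, 0], [0.7, 0, 0, 0, 0, 0, 0], [0.8, 0, 0, 0, 0, 0, 0], [0.8, 0, 0, 0, 0, 0, 0], [0.8, 0, 0, 0, 0, 0, 0], [0.5, 0, 0, 0, 0, 0, 0], [0.2, 0, 0, 0, 0, 0, 0]],
])

```text
t: 11.98
ee_pos: [581.7, -160.7, 189.5]
tool_rot: [-2.225, -2.218, 0.001]
ft_force: [-1.2, -0.4, -2.2]
finger_gap: 0.155
grasp_force: 35.0
```

Call:
step_arm([
  [[0, 0, 0.4, 0, 0, 0, 0], [0, 0, 0.8, 0, 0, 0, 0], [0, 0, 0.8, 0, 0, 0, 0], [0, 0, 0.8, 0, 0, 0, 0], [0, 0, 0.8, 0, 0, 0, 0], [0, 0, 0.8, 0, 0, 0, 0], [0, 0, 0.4, 0, 0, 0, 0], [0, 0.2, 0, 0, 0, 0, 0], [0, 0.4, 0, 0, 0, 0, 0], [0, 0.6, 0, 0, 0, 0, 0], [-0.1, 0.8, 0, 0, 0, 0, 0], [-0.2, 0.8, 0, 0, 0, 0, 0]],
])

```text
t: 13.48
ee_pos: [573.1, -88.7, 309.3]
tool_rot: [-2.224, -2.218, 0.001]
ft_force: [0.5, 0.1, -2.7]
finger_gap: 0.157
grasp_force: 35.0
```

Call:
step_arm([
  [[-0.3, 0.8, 0, 0, 0, 0, 0], [-0.3, 0.9, 0, 0, 0, 0, 0], [-0.4, 1, 0, 0, 0, 0, 0], [-0.4, 1, 0, 0, 0, 0, 0], [-0.5, 1, 0, 0, 0, -0.3, 0], [-0.5, 1, 0, 0, 0, -0.3, 0], [-0.5, 1, 0, 0, 0, -0.3, 0], [-0.5, 1, 0, 0, 0, -0.3, 0], [-0.5, 1, 0, 0, 0, -0.3, 0], [-0.4, 1, 0, 0, 0, 0, 0], [-0.2, 1, 0, 0, 0, 0, 0], [0, 0.8, 0, 0, 0, 0, 0]],
])

```text
t: 14.98
ee_pos: [459.8, 198.6, 309.8]
tool_rot: [-2.39, -2.038, 0.001]
ft_force: [0.3, 0.9, -2.1]
finger_gap: 0.155
grasp_force: 35.0
```

Call:
step_arm([
  [[0, 0.5, 0, 0, 0, 0, 0], [0, 0.2, 0, 0, 0, 0, 0], [0, 0, 0, 0, 0, 0, 0]],
])

```text
t: 15.35
ee_pos: [461.1, 213.8, 309.9]
tool_rot: [2.393, 2.035, -0.001]
ft_force: [-0.2, -0.2, -2.7]
finger_gap: 0.152
grasp_force: 35.0
```

Run:
```python
from rig import sense,optics,spotter
from scipy.spatial.transform import Rotation as R
import numpy as np,cv2
s=sense();print(s['t'],s['ee_pos'],s['ft_force'],s['finger_gap']);print(R.from_rotvec(s['tool_rot']).as_matrix().round(3))
S=optics.camera("side")['image']
cv2.imwrite("pics/s2.png",cv2.resize(S[80:305,140:365],(600,600))[...,::-1])
```

```text
15.35 [461.05895263 213.76172789 309.92155173] [-0.21729746 -0.22971844 -2.65405597] 0.15156942610680607
[[ 0.161  0.987 -0.   ]
 [ 0.987 -0.161 -0.001]
 [-0.001  0.    -1.   ]]
```

View pics/s2.png

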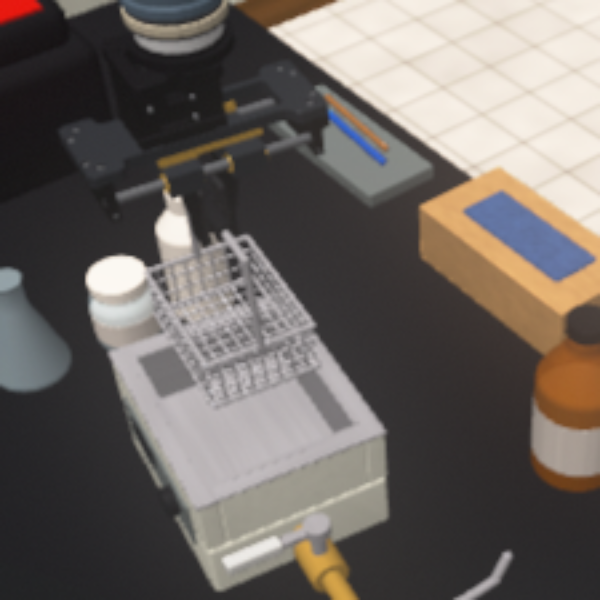

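The side crop shows the basket held level over the bath. Its near lower corner is at (218,405), and its edges run parallel to the tank. Next I'll lower it.

Call:
step_arm([
  [[0, 0, -0.4, 0, 0, 0, 0], [0, 0, -0.6, 0, 0, 0, 0], [0, 0, -0.6, 0, 0, 0, 0], [0, 0, -0.6, 0, 0, 0, 0], [0, 0, -0.6, 0, 0, 0, 0], [0, 0, -0.6, 0, 0, 0, 0], [0, 0, -0.5, 0, 0, 0, 0], [0, 0, -0.4, 0, 0, 0, 0], [0, 0, -0.2, 0, 0, 0, 0], [0, 0, 0, 0, 0, 0, 0]],
])

```text
t: 16.65
ee_pos: [460.8, 214.2, 197.4]
tool_rot: [2.393, 2.036, -0.0]
ft_force: [1.0, 0.5, -2.7]
finger_gap: 0.159
grasp_force: 35.0
```

Call:
step_arm([
  [[0, 0, -0.15, 0, 0, 0, 0], [0, 0, -0.15, 0, 0, 0, 0], [0, 0, 0, 0, 0, 0, 0]],
])

```text
t: 17.02
ee_pos: [460.6, 214.1, 189.8]
tool_rot: [-2.393, -2.036, 0.001]
ft_force: [0.2, 0.4, -2.0]
finger_gap: 0.156
grasp_force: 35.0
```

Call:
step_arm([
  [[0, 0, -0.1, 0, 0, 0, 0], [0, 0, -0.06, 0, 0, 0, 0], [0, 0, 0, 0, 0, 0, 0]],
])

```text
t: 17.4
ee_pos: [460.8, 214.1, 185.9]
tool_rot: [-2.393, -2.036, 0.0]
ft_force: [-0.0, -0.4, -3.2]
finger_gap: 0.155
grasp_force: 35.0
```

Call:
step_arm([
  [[0, 0, -0.06, 0, 0, 0, 0], [0, 0, 0, 0, 0, 0, 0]],
])

```text
t: 17.65
ee_pos: [461.6, 214.2, 185.3]
tool_rot: [2.393, 2.035, 0.003]
ft_force: [-0.1, -1.7, 3.0]
finger_gap: 0.154
grasp_force: 35.0
```

Call:
step_arm([
  [[0, 0, 0, 0, 0, 0, 0.5], [0, 0, 0, 0, 0, 0, 0.6], [0, 0, 0, 0, 0, 0, 0.6], [0, 0, 0, 0, 0, 0, 0.6], [0, 0, 0, 0, 0, 0, 0.6], [0, 0, 0, 0, 0, 0, 0.6]],
])

```text
t: 18.4
ee_pos: [460.8, 214.2, 184.5]
tool_rot: [2.393, 2.036, 0.0]
ft_force: [0.2, 0.6, -0.2]
finger_gap: 0.6
grasp_force: 0.0
```

Call:
step_arm([
  [[0, 0, 0.4, 0, 0, 0, 0.6], [0, 0, 0.6, 0, 0, 0, 0.6], [0, 0, 0.8, 0, 0, 0, 0.6], [0, 0, 1, 0, 0, 0, 0.6], [0, 0, 1, 0, 0, 0, 0.6], [0, -0.5, 1, 0, 0, 0, 0.6], [0.2, -1, 1, 0, 0, 0, 0.6], [0.2, -1, 0, 0, 0, 0, 0.6], [0.2, -1, 0, 0, 0, 0, 0.6], [0.2, -1, 0, 0, 0, 0, 0.6], [0.2, -1, 0, 0, 0, 0, 0.6], [0, -1, 0, 0, 0, 0, 0.6]],
])

```text
t: 19.9
ee_pos: [486.2, 50.6, 330.8]
tool_rot: [2.393, 2.035, 0.003]
ft_force: [0.5, -0.1, 0.1]
finger_gap: 0.599
grasp_force: 0.0
```

Run:
```python
from rig import sense,optics,spotter
import numpy as np,cv2
s=sense();print(s['t'],s['ee_pos'],s['ft_force'],s['finger_gap'])
S=optics.camera("side")['image'];T=optics.camera("top")['image']
cv2.imwrite("pics/s3.png",np.hstack([cv2.resize(S[160:310,120:270],(400,400)),cv2.resize(T[220:320,190:290],(400,400))])[...,::-1])
for n in "reagent_bottle beaker flask wash_bottle jar".split():print(n,[np.round(q['centre']).tolist() for q in spotter.spot_in("top",n)[:1]])
```

```text
19.9 [486.21329035  50.61619269 330.80280896] [ 0.46438805 -0.0820821   0.10058058] 0.5994349843929291
reagent_bottle [[711.0, 41.0, 138.0]]
beaker [[693.0, -386.0, 52.0]]
flask [[359.0, 499.0, 51.0]]
wash_bottle [[554.0, 466.0, 112.0]]
jar [[463.0, 480.0, 84.0]]
```

View pics/s3.png

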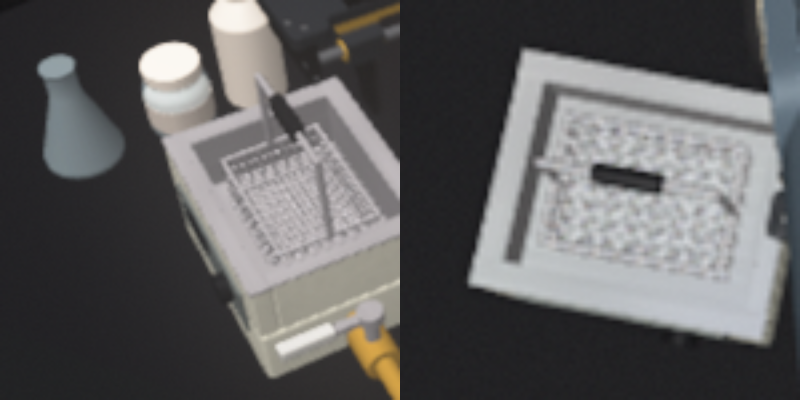

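The basket stands flat and centred in the tank, with its grip at (628,178) in the right half. The lever at (305,338) is closed, and the bystanders haven't moved.

```bash
python3 -c "
from rig import order
print(order.hand_in())"
```

```text
the job is handed in; nothing more can be done
None
```

The drain valve is closed, the basket stands flat on the tank floor, the bottles, beaker, flask and jar are where they were, and the job was handed in at about 20 s.

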